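Unlatch a slide magazine and file it in the rack

TASK

Take the slide magazine out of its dock: find and press in the spring catch hidden under the magazine's front lip until the magazine pops up, then lift it out. Stand it on the rubber mat and let go, then take it again by its other two faces and lower it gently all the way down into the empty bay of the rack, its narrow way between the partitions. It is full of glass slides, so keep it upright and do not drop it; leave the other magazine, the bottle and the phone where they are.

Things in the scene. Friction and masses are not known exactly. Their poses are not given: they have to be found in the camera images.
- magazine: Slide magazine to move: grey block, glass slide edges in its top, about 350 g, latched in the dock at the start. Origin: centre of the underside of its 52 x 66 mm (x, y) footprint; z up, front -x. Body: x -12 to +26 mm, y -33 to +33, 80 mm high; a foot lip 8 mm high, full width, sticks out in front to x = -26. Flat hollow underside (cavity 32 mm deep).
- magazine_grip (a point): Point inside the magazine, 52 mm above its underside, at the middle of the body (magazine x = +7, y = 0 mm). Grip there across the front and back faces (38 mm, along magazine x) or across the side faces (66 mm, along magazine y).
- dock: Fixed white plinth that holds the magazine. Origin at bench height under the seated magazine's origin, same axes, front -x roughly to the robot. x -12 to +34, y -50 to +50, top z = 75 mm; a 6 mm high foot plate reaches x -30 to +40, y +-56. Cheeks up to z = 164, x -8 to +24, inner faces y = +-35, 8 mm thick: there the magazine can be gripped only by front and back faces.
- seat (a point): Centre of the seat on the dock, 75 mm over the bench, where the magazine's origin is at the start. When the catch lets go, a spring lifts the magazine 16 mm; it then stands loose, upright, on that spring. Lift it straight up, at least 50 mm higher, to clear the spring plate and guide boss that reach into its cavity.
- pad_left (a point): Middle of the front surface of the steel pad at dock y = +19 mm, 30 mm over the bench. Two identical pads, 12 mm wide (y), from 14 to 46 mm over the bench, stick out 10 mm from the plinth's front face, hidden under the lip (4 mm behind its edge). One is the spring catch, the other a fixed blank that does not give; which is which changes and can only be felt by pushing.
- pad_right (a point): The same point of the other pad, at dock y = -19 mm. Push with shut fingers, tool leaning so that they reach in under the lip (lip's underside 75 mm over the bench) and move level along dock +x.
- catch (a joint): How far the spring catch pad is pushed back into the plinth (dock +x), in m: 0 at rest, 0.009 at most. It lets the magazine go at about 0.004 to 0.005 and springs back by itself; pushing it in takes about 5 to 15 N.
- mat: Flat black rubber mat fixed on the bench, 140 x 140 mm, 3 mm thick, origin at the centre of its underside: put the magazine down on it, near its middle, to change grip.
- rack: Fixed rack, two bays centred at its y = +-32.5 mm; origin: centre of its underside. Floor plate 6 mm thick, x +-46, y +-68 mm. Three white partitions 6 mm thick, across y, x +-40, up to z = 92, leave bays 59 mm wide (y), open at both x ends. A magazine stands with its own x axis (52 mm) along rack y, lip to either side, so it can be held there only by its side faces, along rack x.
- liner: Rubber liner, 56 x 56 mm, 2 mm thick, on the floor of the empty bay. Origin: centre of its underside, at the bay's centre, 6 mm over the bench; axes as the rack's. The filed magazine stands centred on it, its underside 8 mm over the bench.
- other: A second magazine of the same make, standing in the other bay of the rack. Leave it. Origin as for the first.
- bottle: Small brown glass bottle with a red cap on the bench, 42 mm across, 85 mm high, origin at the centre of its base. Leave it.
- phone: Black phone lying on the bench, 148 x 72 x 9 mm, origin at the centre of its underside. Leave it.

How it is judged:
On the way, in this order (a step that is already met when the one before it is completed fails the run):
1. the spring catch is pressed in (value of joint catch above 0.0035 m).
2. the magazine has popped up in the dock (z of magazine in the frame of dock above 0.085 m and horizontal distance between magazine and dock below 0.015 m), for 0.1 s.
3. the magazine stands on the mat, let go and at rest (horizontal distance between magazine and mat below 0.055 m and z of magazine in the frame of mat below 0.008 m and contact force between the fingers and magazine below 0.2 N and linear speed of magazine below 0.02 m/s and angle between magazine's own z axis and vertical below 0.1 rad), for 0.2 s.
At the end, for the whole second after the job is handed in: The magazine stands upright (within 0.1 rad), at rest and released on the liner of the empty bay: fully down (underside within about 4 mm of the liner's top), within 14 mm of the bay's centre, its narrow way between the partitions (within 0.15 rad) (horizontal distance between magazine and liner below 0.014 m and z of magazine in the frame of liner between -0.003 and 0.006 m and angle between the x axis of magazine and the y axis of liner, either way round below 0.15 rad and contact force between the fingers and magazine below 0.2 N and linear speed of magazine below 0.02 m/s and angle between magazine's own z axis and vertical below 0.1 rad); the robot touches nothing.
It fails at once if the magazine is tipped by more than 0.5 rad (angle between magazine's own z axis and vertical above 0.5 rad).
It fails at once if the magazine is dropped into the bay (faster than 0.4 m/s in its last 25 mm) (horizontal distance between magazine and liner below 0.03 m and z of magazine in the frame of liner below 0.027 m and linear speed of magazine above 0.4 m/s).
It fails at once if the magazine is dropped on the mat (faster than 0.4 m/s in its last 20 mm) (horizontal distance between magazine and mat below 0.1 m and z of magazine in the frame of mat below 0.023 m and linear speed of magazine above 0.4 m/s).
It fails at once if the other magazine is moved by more than 15 mm (distance of other from where it was at the start of the episode above 0.015 m).
It fails at once if the bottle or the phone is moved by more than 20 mm (distance of any of bottle, phone from where it was at the start of the episode above 0.02 m).
It also fails if it takes over 72 s, if anything falls off the work surface, if the arm or the gripper's body presses on something with over 40 N, if the wrist force passes 120 N, or if a joint passes its speed limit or range.

ROBOT

A 7-joint arm with a two-finger parallel gripper is mounted at the origin on the work surface. World frame = base frame: x ahead of the robot, y to its left, z up, the work surface at z = 0. Lengths are in m, angles in rad, forces in N, time in s.
With the tool pointing down it reaches from about 0.4 to 0.85 m from the base axis. Payload 4.5 kg.
Tool frame: the origin (TCP) lies on the centre line of the jaws, within the pads' length; the fingertips stand 8 mm ahead of it and the grasp point (between the pads) lies 11 mm behind it; z points along the fingers, x is the direction in which the jaws open and shut, and the axes are right-handed (so a half turn about z gives the same grasp; the last joint's range is limited). The gripper opens to 88 mm and grips with 3 to 60 N. Pads are 18 mm wide; open, the fingers measure 123 mm over their backs; the gripper's body (75 mm by 187 mm) begins 45 mm behind the grasp point.
Start: joints at [-1.076, 0.689, -0.195, 1.565, 0.157, 0.902, -0.215], TCP at [0.278, 0.56, 0.247] pointing down, gripper open.
Joint ranges: [-3.01, 3.01], [-0.46, 2.08], [-1.47, 1.51], [0.13, 2.56], [-1, 4.14], [0.04, 2.09], [-2.66, 2.66]. Speed limits (rad/s): [2.57, 2.57, 3.14, 3.14, 3.14, 3.14, 3.14].

INTERFACE

Orientations are given as a unit quaternion [x, y, z, w].
In Python, from plant import r gives the robot as it stands.
- The arm moves only by the shell command python3 -m pendant 'ROWS' [FORCE]. ROWS is JSON, a list of rows, each a list of 3 entries, a list of its own where there are three numbers: the turn, a rotation vector about the tool's x, y, z in rad, then the shift along the tool's x, y, z in m, then the opening, from 0 (shut) to 1 (fully open). In form: [[[wx, wy, wz], [tx, ty, tz], claw], ...]. A call has 1 to 10 rows; each row is the pose to reach, as a shift and turn from the pose commanded when the call began, along the tool's axes at that moment; what a row does not reach only later rows make up. A row lasts 1/10 s, in which the tool goes at most 50 mm and 8.59 degrees, less where a joint would pass 70% of its speed; a pose out of reach is approached as far as the arm can. A call with a gripper value outside its range is refused whole. The fingers move at their own pace and stop on an object; FORCE is the grip in N (left out, the last holds). Time passes only in rows, so rows that repeat a pose let the fingers close. It gives the time, the measured TCP pose, the force and the opening at its end, in the units of the state.
- r.get_state(): the state, without advancing time (a new reading comes with each control period).
- r.snapshot(name): name is "side" or "top" or "wrist"; returns a dict with "image" (400x640x3 uint8, red, green, blue), "mtx" (3x3 intrinsics, pixels), "R" (3x3) and "t" (3): a world point X has camera coordinates R X + t; the wrist camera has in their place "T_tool_cam" (4x4, takes a point from camera to tool coordinates, whose origin is the TCP and whose axes are the tool frame's). Camera axes: x right, y down, z forward; pixel columns grow to the right and rows downward; lengths in m; the calibration is good to about 2 mm. The wrist camera is an equidistant fisheye: a pixel r from the principal point sees the ray r / f radians off the axis. A picture is of the moment at which its call begins: read the wrist's pose just before it. There is no depth.
- r.finish_job(): hands the job in, once; it reports no verdict.
The state is a dict: "clock": time; "q": joint angles; "qd": joint speeds; "joint_torque": joint torques, N m; "tool_pos": TCP position; "eef_rot": TCP orientation; "contact_force": force on the tool from outside, world axes, zero at the start; "moment": the same for the moment, N m; "opening": opening from 0.0 (shut) to 1.0 (fully open).
Only numpy, scipy, OpenCV 4.12 (cv2) and the standard library are available. Lean on these libraries where they do the work, as an engineer would, in place of code of your own. Each camera call takes 0.05 s, during which the arm holds its last target. There are 200 camera calls.

## Working session

There is one attempt and no reset: what is moved stays moved. The work goes in short steps, Python scripts to look and compute and a shell command to move; the robot and the scene stay as the last step left them, time stands still between calls to the robot, and variables do not carry over. Pictures are saved under pics/ and viewed, about 8 in all and at most 12, crops included, and the job is handed in when it is done.

```bash
ls; mkdir -p pics; python3 - <<'E'
from plant import r
import cv2,pickle
s=r.get_state();print(s)
d={}
for n in("top","side"):
    d[n]=r.snapshot(n);cv2.imwrite(f"pics/{n}0.png",d[n]["image"][:,:,::-1]);print(n,d[n]["mtx"],d[n]["R"],d[n]["t"])
w=r.snapshot("wrist");print(w["T_tool_cam"],w["mtx"])
d["wrist"]=w
pickle.dump(d,open("cams.pkl","wb"))
E
```

```text
pics
{'clock': 0.0, 'q': array([-1.0762043 ,  0.68997878, -0.19448326,  1.56633305,  0.15729694,
        0.90246183, -0.21515397]), 'qd': array([ 4.67863668e-04,  7.17500977e-04,  3.85525181e-04,  4.12556128e-04,
       -1.74781594e-03,  1.87831596e-05, -1.16821825e-03]), 'joint_torque': array([ 5.06412161e-04, -5.27562153e+01, -1.26673780e+00, -1.53431565e+01,
       -5.26941021e-02,  6.61400918e-03,  1.48907893e-04]), 'tool_pos': array([0.27769908, 0.55924608, 0.24591539]), 'eef_rot': array([ 8.49898053e-01,  5.26946388e-01, -7.21732537e-04,  5.31141619e-04]), 'contact_force': array([ 0.32337406, -0.23162173, -0.07659355]), 'moment': array([ 0.01610826, -0.03298056, -0.01169111]), 'opening': 0.9990846327458855}
top [[519.8182114    0.         322.92030485]
 [  0.         519.8182114  201.25035626]
 [  0.           0.           1.        ]] [[ 2.18643394e-02 -9.99760940e-01  1.15768062e-04]
 [-9.94045917e-01 -2.17517177e-02 -1.06768804e-01]
 [ 1.06745798e-01  2.21935061e-03 -9.94283867e-01]] [0.00633012 0.61792993 1.09371676]
side [[464.94357094   0.         313.96685427]
 [  0.         464.94357094 202.00835138]
 [  0.           0.           1.        ]] [[-0.9403798  -0.33996945 -0.01032464]
 [-0.1859624   0.53932779 -0.82130598]
 [ 0.28478731 -0.77041957 -0.5703945 ]] [0.59245514 0.20229096 0.82507839]
[[ 9.99999713e-01  5.66236926e-04  5.02386814e-04  5.69107173e-04]
 [-6.90141960e-04  9.54642086e-01  2.97754952e-01 -7.70278937e-02]
 [-3.10999748e-04 -2.97755213e-01  9.54642203e-01 -1.37930554e-01]
 [ 0.00000000e+00  0.00000000e+00  0.00000000e+00  1.00000000e+00]] [[309.70691629   0.         312.95756642]
 [  0.         309.70691629 202.93588933]
 [  0.           0.           1.        ]]
```

View pics/top0.png

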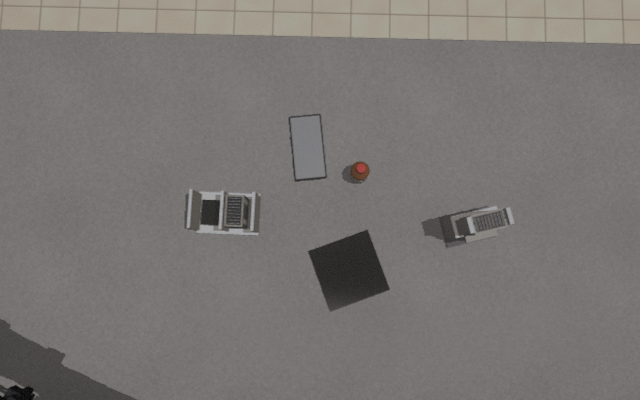

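View pics/side0.png

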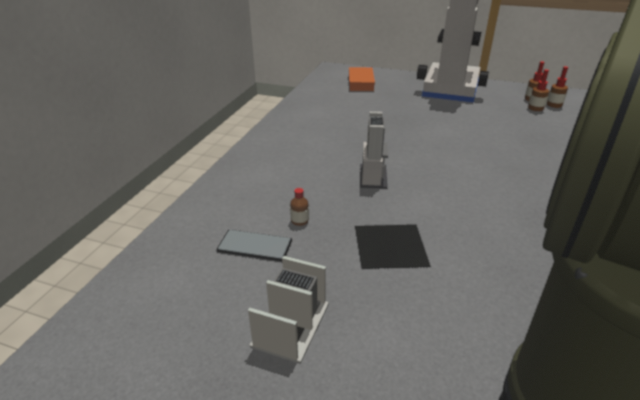

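Top view: rack at left (~225,212) with its empty bay the left one (~210,213), phone (308,147), bottle (360,171), mat (349,270), dock and magazine at right (~478,225). The side view confirms this. Next, an enlarged composite.

```bash
python3 - <<'E'
import cv2,pickle,numpy as np
d=pickle.load(open("cams.pkl","rb"))
def crop(n,u,v,w,h,k=4):
    im=cv2.resize(d[n]["image"][v:v+h,u:u+w,::-1],None,fx=k,fy=k,interpolation=cv2.INTER_CUBIC)
    im=np.clip(im*1.3,0,255).astype(np.uint8)
    for i in range(0,w,10):
        cv2.putText(im,str(u+i),(i*k,8),0,.3,(0,255,255));cv2.line(im,(i*k,8),(i*k,12),(0,255,255))
    for j in range(10,h,10):
        cv2.putText(im,str(v+j),(0,j*k+3),0,.3,(0,255,255));cv2.line(im,(22,j*k),(26,j*k),(0,255,255))
    return im
a=np.hstack([crop("top",430,195,100,60),crop("top",178,180,100,60)])
b=np.hstack([crop("side",330,105,100,90),crop("side",240,255,100,90) if 0 else crop("side",240,270,100,90)])
cv2.imwrite("pics/c1.png",np.vstack([a,b]))
E
```

```text
(no output)
```

View pics/c1.png

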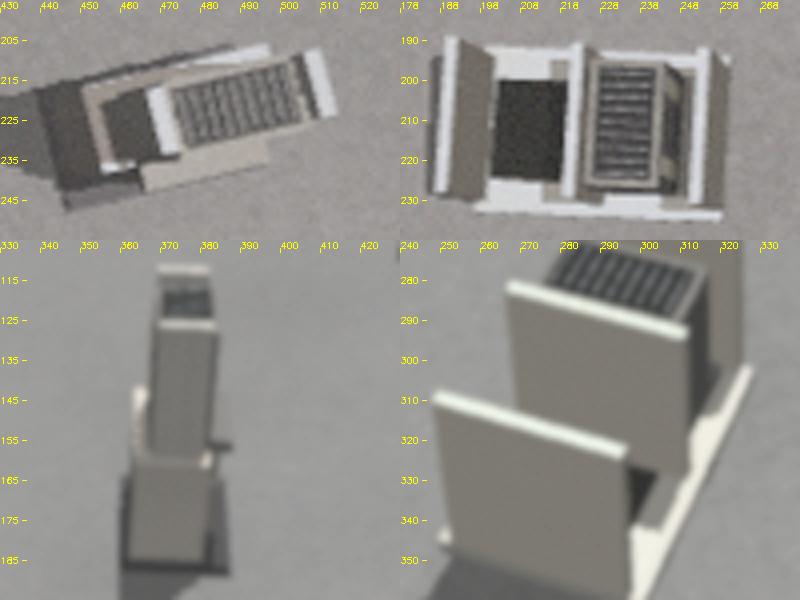

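The composite shows the cheek tops of the dock, the three partition tops of the rack and the liner in the empty left bay. I'm fitting the poses from the corners I read off.

```bash
cat > h.py <<'E'
import pickle,numpy as np
from scipy.optimize import least_squares
from scipy.spatial.transform import Rotation as Ro
d=pickle.load(open("cams.pkl","rb"))
def proj(n,X):
    c=d[n];p=np.atleast_2d(X)@c["R"].T+c["t"];p=p@c["mtx"].T;return p[:,:2]/p[:,2:]
def place(p,L):
    c,s=np.cos(p[2]),np.sin(p[2]);return np.c_[p[0]+c*L[:,0]-s*L[:,1],p[1]+s*L[:,0]+c*L[:,1],L[:,2]]
def fit(L,uv,p0,n="top"):
    L=np.array(L)/1000.;uv=np.array(uv)
    f=least_squares(lambda p:(proj(n,place(p,L))-uv).ravel(),p0);return f.x,np.round(f.fun.reshape(-1,2),1)
E
python3 - <<'E'
from h import *
L=[(24,43,164),(24,35,164),(-8,35,164),(-8,43,164),(24,-35,164),(24,-43,164),(-8,-43,164),(-8,-35,164)]
c=np.array([(147,90),(162,86),(181,150),(165,155),(304,53),(322,49),(338,113),(321,118)])/4+[430,195]
print("dock",*fit(L,c,[.55,-.3,0]))
L=[(x,y,92) for y in(68,62,3,-3,-62,-68) for x in(40,-40)]
c=np.array([(43,38),(33,192),(58,38),(48,192),(168,43),(161,196),(184,43),(176,196),(294,48),(287,202),(310,48),(303,202)])/4+[178,180]
pr,res=fit(L,c,[.6,.2,0]);print("rack",pr,res.tolist())
print("liner",place(pr,np.array([[0,.0325,.006],[0,-.0325,.006]])))
L=[(70,70,3),(70,-70,3),(-70,-70,3),(-70,70,3)]
print("mat",*fit(L,[(309,250),(368,231),(389,289),(330,310)],[.5,0,.3]))
E
```

```text
dock [ 0.56608433 -0.30299624  0.25195606] [[-0.1 -0.1]
 [ 0.2 -0.1]
 [-0.2  0.3]
 [-0.2 -0. ]
 [ 0.1 -0.1]
 [-0.3 -0.1]
 [ 0.1  0.2]
 [ 0.3 -0.1]]
rack [ 0.58896315  0.22816475 -0.01481097] [[0.4, -0.2], [0.4, 0.2], [-0.4, -0.1], [-0.4, 0.3], [0.7, -0.3], [0.2, 0.3], [-0.4, -0.2], [-0.6, 0.4], [0.7, -0.4], [0.5, -0.0], [-0.4, -0.3], [-0.6, 0.1]]
liner [[0.58944449 0.26066119 0.006     ]
 [0.58848181 0.19566832 0.006     ]]
mat [ 0.47090333 -0.04062388  0.35364881] [[-0.5 -0.1]
 [ 0.4 -1.8]
 [ 0.8  0.8]
 [-0.7  1. ]]
```

```bash
cat >> h.py <<'E'
from plant import r
DOCK=np.array([.5661,-.3030,.252]);RACK=np.array([.58896,.22816,-.0148]);MAT=np.array([.4709,-.0406,.3536])
def rot(yawx,tilt,yawt):
    "tool x along yawx (horizontal); tool z down, tilted by tilt towards heading yawt"
    z=np.array([np.sin(tilt)*np.cos(yawt),np.sin(tilt)*np.sin(yawt),-np.cos(tilt)])
    x=np.array([np.cos(yawx),np.sin(yawx),0]);x-=z*(x@z);x/=np.linalg.norm(x)
    return np.c_[x,np.cross(z,x),z]
def fr(p,x,y,z):
    return place(p,np.array([[x,y,z]])/1000.)[0]
def cmd(pos,R,off=0):
    "off: point in tool z (m) beyond TCP that should be at pos"
    s=r.get_state();R0=Ro.from_quat(s["eef_rot"]).as_matrix();pos=pos-R[:,2]*off
    w=Ro.from_matrix(R0.T@R).as_rotvec();t=R0.T@(pos-s["tool_pos"])
    print("t=%.1f"%s["clock"],"rot",np.round(w,4).tolist(),"shift",np.round(t,4).tolist(),"| TCP",np.round(s["tool_pos"],4),"->",np.round(pos,4),"F",np.round(s["contact_force"],1),"q",np.round(s["q"],2),"open %.3f"%s["opening"])
E
python3 - <<'E'
from h import *
cmd(fr(DOCK,-110,19,130),rot(DOCK[2]+np.pi/2,.8,DOCK[2]),.008)
E
```

```text
t=0.1 rot [-0.7655, 0.2861, -0.6731] shift [-0.7054, 0.5417, 0.1116] | TCP [0.2777 0.5594 0.2461] -> [ 0.4493 -0.3135  0.1356] F [ 0.5 -0.1  1.1] q [-1.08  0.69 -0.19  1.57  0.16  0.9  -0.22] open 1.003
```

```bash
python3 -m pendant '[[[-0.2,0.07,-0.17],[-0.18,0.135,0.0],0],[[-0.38,0.14,-0.33],[-0.35,0.27,0.02],0],[[-0.57,0.21,-0.5],[-0.53,0.4,0.06],0],[[-0.7655,0.286,-0.673],[-0.705,0.542,0.1],0],[[-0.7655,0.286,-0.673],[-0.705,0.542,0.11],0],[[-0.7655,0.286,-0.673],[-0.705,0.542,0.11],0],[[-0.7655,0.286,-0.673],[-0.705,0.542,0.11],0],[[-0.7655,0.286,-0.673],[-0.705,0.542,0.11],0],[[-0.7655,0.286,-0.673],[-0.705,0.542,0.11],0],[[-0.7655,0.286,-0.673],[-0.705,0.542,0.11],0]]' 20
python3 - <<'E'
from h import *
cmd(fr(DOCK,-110,19,130),rot(DOCK[2]+np.pi/2,.8,DOCK[2]),.008)
E
```

```text
clock: 1.15
tool_pos: [0.3412, 0.2748, 0.1872]
eef_rot: [0.644, 0.699, 0.165, 0.262]
contact_force: [-0.0, -0.5, -1.3]
opening: 0.11
t=1.1 rot [-0.2033, 0.2588, -0.0664] shift [-0.5766, -0.0093, 0.1669] | TCP [0.3412 0.2748 0.1872] -> [ 0.4493 -0.3135  0.1356] F [-0.  -0.5 -1.3] q [-0.99  0.68 -0.4   2.48  1.62  0.87 -1.25] open 0.110
```

```bash
python3 -m pendant '[[[-0.2,0.26,-0.066],[-0.577,-0.009,0.167],0],[[-0.2,0.26,-0.066],[-0.577,-0.009,0.167],0],[[-0.2,0.26,-0.066],[-0.577,-0.009,0.167],0],[[-0.2,0.26,-0.066],[-0.577,-0.009,0.167],0],[[-0.2,0.26,-0.066],[-0.577,-0.009,0.167],0],[[-0.2,0.26,-0.066],[-0.577,-0.009,0.167],0],[[-0.2,0.26,-0.066],[-0.577,-0.009,0.167],0],[[-0.2,0.26,-0.066],[-0.577,-0.009,0.167],0],[[-0.2,0.26,-0.066],[-0.577,-0.009,0.167],0],[[-0.2,0.26,-0.066],[-0.577,-0.009,0.167],0]]'
python3 - <<'E'
from h import *
cmd(fr(DOCK,-110,19,130),rot(DOCK[2]+np.pi/2,.8,DOCK[2]),.008)
E
```

```text
clock: 2.15
tool_pos: [0.5368, 0.083, 0.1829]
eef_rot: [0.568, 0.729, 0.303, 0.233]
contact_force: [0.9, 0.8, 0.4]
opening: 0.004
t=2.1 rot [-0.016, -0.002, -0.0047] shift [-0.3627, -0.1618, -0.0968] | TCP [0.5368 0.083  0.1829] -> [ 0.4493 -0.3135  0.1356] F [0.9 0.8 0.4] q [ 0.47  1.19 -1.47  2.56  2.2   1.45 -0.42] open 0.004
```

```bash
python3 - <<'E'
from h import *
cmd(np.array([.50,-.15,.30]),rot(DOCK[2]+np.pi/2,.6,DOCK[2]),.008)
cmd(fr(DOCK,-90,19,240),rot(DOCK[2]+np.pi/2,.7,DOCK[2]),.008)
E
```

```text
t=2.1 rot [0.184, -0.0024, -0.0045] shift [-0.216, 0.0188, -0.1574] | TCP [0.5368 0.083  0.1829] -> [ 0.4956 -0.1511  0.3066] F [0.9 0.8 0.4] q [ 0.47  1.19 -1.47  2.56  2.2   1.45 -0.42] open 0.004
t=2.1 rot [0.084, -0.0022, -0.0046] shift [-0.3621, -0.0691, -0.1606] | TCP [0.5368 0.083  0.1829] -> [ 0.4692 -0.3083  0.2461] F [0.9 0.8 0.4] q [ 0.47  1.19 -1.47  2.56  2.2   1.45 -0.42] open 0.004
```

```bash
python3 -m pendant '[[[0.1,0,0],[-0.05,0,-0.04],0],[[0.184,0,0],[-0.1,0.0,-0.08],0],[[0.184,0,0],[-0.15,0.01,-0.12],0],[[0.184,0,0],[-0.216,0.019,-0.157],0],[[0.184,0,0],[-0.216,0.019,-0.157],0],[[0.184,0,0],[-0.216,0.019,-0.157],0],[[0.184,0,0],[-0.216,0.019,-0.157],0],[[0.184,0,0],[-0.216,0.019,-0.157],0]]'
python3 - <<'E'
from h import *
cmd(np.array([.50,-.15,.30]),rot(DOCK[2]+np.pi/2,.6,DOCK[2]),.008)
cmd(fr(DOCK,-90,19,200),rot(DOCK[2]+np.pi/2,.7,DOCK[2]),.008)
E
```

```text
clock: 2.95
tool_pos: [0.4955, -0.1526, 0.3072]
eef_rot: [0.589, 0.753, 0.234, 0.181]
contact_force: [0.4, -0.1, 0.4]
opening: 0.001
t=3.0 rot [-0.0005, 0.0017, -0.0079] shift [0.0014, 0.0, 0.0008] | TCP [ 0.4955 -0.1526  0.3072] -> [ 0.4956 -0.1511  0.3066] F [ 0.4 -0.1  0.4] q [ 1.26  0.7  -1.39  2.22  1.38  0.47  0.76] open 0.001
t=3.0 rot [-0.1005, 0.0021, -0.0078] shift [-0.1451, -0.109, 0.0475] | TCP [ 0.4955 -0.1526  0.3072] -> [ 0.4692 -0.3083  0.2061] F [ 0.4 -0.1  0.4] q [ 1.26  0.7  -1.39  2.22  1.38  0.47  0.76] open 0.001
```

```bash
python3 -m pendant '[[[-0.1,0,0],[-0.04,-0.03,0.013],0],[[-0.1,0,0],[-0.09,-0.06,0.026],0],[[-0.1,0,0],[-0.145,-0.109,0.0475],0],[[-0.1,0,0],[-0.145,-0.109,0.0475],0],[[-0.1,0,0],[-0.145,-0.109,0.0475],0],[[-0.1,0,0],[-0.145,-0.109,0.0475],0],[[-0.1,0,0],[-0.145,-0.109,0.0475],0]]'
python3 - <<'E'
from h import *
cmd(fr(DOCK,-90,19,200),rot(DOCK[2]+np.pi/2,.7,DOCK[2]),.008)
cmd(fr(DOCK,-80,19,28),rot(DOCK[2]+np.pi/2,.7,DOCK[2]),.008)
E
```

```text
clock: 3.65
tool_pos: [0.4712, -0.302, 0.2062]
eef_rot: [0.575, 0.743, 0.273, 0.208]
contact_force: [0.2, -0.4, 1.4]
opening: 0.004
t=3.6 rot [0.0008, -0.0069, -0.0001] shift [-0.0056, -0.0028, -0.0022] | TCP [ 0.4712 -0.302   0.2062] -> [ 0.4692 -0.3083  0.2061] F [ 0.2 -0.4  1.4] q [ 1.45  0.94 -1.14  2.16  1.65  0.24  0.98] open 0.004
t=3.6 rot [0.0008, -0.0069, -0.0001] shift [-0.0066, -0.106, 0.1357] | TCP [ 0.4712 -0.302   0.2062] -> [ 0.4789 -0.3058  0.0341] F [ 0.2 -0.4  1.4] q [ 1.45  0.94 -1.14  2.16  1.65  0.24  0.98] open 0.004
```

```bash
python3 -m pendant '[[[0,-0.007,0],[-0.003,-0.035,0.045],0],[[0,-0.007,0],[-0.006,-0.07,0.09],0],[[0,-0.007,0],[-0.0066,-0.09,0.115],0],[[0,-0.007,0],[-0.0066,-0.106,0.1357],0],[[0,-0.007,0],[-0.0066,-0.106,0.1357],0],[[0,-0.007,0],[-0.0066,-0.106,0.1357],0],[[0,-0.007,0],[-0.0066,-0.106,0.1357],0]]'
python3 - <<'E'
from h import *
import cv2
cmd(fr(DOCK,-80,19,28),rot(DOCK[2]+np.pi/2,.7,DOCK[2]),.008)
s=r.get_state();w=r.snapshot("wrist");pickle.dump((s,w),open("w1.pkl","wb"))
t=r.snapshot("top")["image"][180:280,420:540,::-1]
cv2.imwrite("pics/w1.png",np.vstack([w["image"][:,:,::-1],np.hstack([cv2.resize(t,(240,200)),np.zeros((200,400,3),np.uint8)])]))
E
```

```text
clock: 4.35
tool_pos: [0.4793, -0.3088, 0.037]
eef_rot: [0.576, 0.742, 0.27, 0.213]
contact_force: [0.0, 0.2, 0.6]
opening: 0.005
t=4.3 rot [0.0027, 0.0051, 0.0011] shift [0.003, -0.0016, 0.0024] | TCP [ 0.4793 -0.3088  0.037 ] -> [ 0.4789 -0.3058  0.0341] F [0.  0.2 0.6] q [ 1.45  1.39 -1.17  2.16  2.2   0.56  0.74] open 0.005
```

View pics/w1.png

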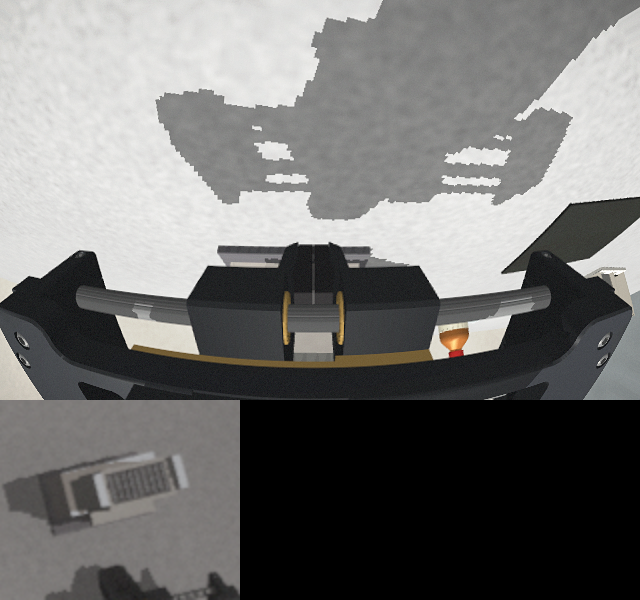

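The wrist view shows mostly the gripper itself (fingertips at ~(313,245)). The dock foot plate's front edge runs from about (218,248) to (370,250). I'm checking that against the projection of my fit.

```bash
cat >> h.py <<'E'
def wproj(s,w,X):
    R=Ro.from_quat(s["eef_rot"]).as_matrix();p=(np.atleast_2d(X)-s["tool_pos"])@R
    T=w["T_tool_cam"];p=(p-T[:3,3])@T[:3,:3];K=w["mtx"];n=np.linalg.norm(p[:,:2],axis=1);a=np.arctan2(n,p[:,2])
    return p[:,:2]/n[:,None]*a[:,None]*K[0,0]+K[:2,2]
E
python3 - <<'E'
from h import *
s,w=pickle.load(open("w1.pkl","rb"))
for p in [(-30,56,6),(-30,-56,6),(-30,56,0),(-30,-56,0)]: print(p,wproj(s,w,fr(DOCK,*p)))
R=rot(DOCK[2]+np.pi/2,.7,DOCK[2])
for x in(-50,-36): cmd(fr(DOCK,x,19,28),R,.008)
E
```

```text
(-30, 56, 6) [[368.21901279 253.06131599]]
(-30, -56, 6) [[214.5180287 251.2928194]]
(-30, 56, 0) [[367.60544924 245.48464808]]
(-30, -56, 0) [[215.67290387 243.93581211]]
t=4.5 rot [0.0012, 0.0062, 0.0008] shift [0.0037, 0.0223, 0.0218] | TCP [ 0.4788 -0.3096  0.0364] -> [ 0.508  -0.2984  0.0341] F [-0.2  0.6  0.3] q [ 1.45  1.39 -1.17  2.16  2.2   0.56  0.74] open 0.007
t=4.5 rot [0.0012, 0.0062, 0.0008] shift [0.0037, 0.033, 0.0308] | TCP [ 0.4788 -0.3096  0.0364] -> [ 0.5215 -0.2949  0.0341] F [-0.2  0.6  0.3] q [ 1.45  1.39 -1.17  2.16  2.2   0.56  0.74] open 0.007
```

```bash
python3 -m pendant '[[[0,0.006,0],[0.005,0.0223,0.0218],0],[[0,0.006,0],[0.005,0.0285,0.0266],0],[[0,0.006,0],[0.005,0.033,0.0308],0],[[0,0.006,0],[0.005,0.033,0.0308],0]]'
python3 -m pendant '[[[0,0,0],[0,0.0015,0.0013],0],[[0,0,0],[0,0.0031,0.0026],0],[[0,0,0],[0,0.0046,0.0039],0],[[0,0,0],[0,0.0061,0.0052],0],[[0,0,0],[0,0.0061,0.0052],0]]'
python3 - <<'E'
from h import *
R=rot(DOCK[2]+np.pi/2,.7,DOCK[2])
cmd(fr(DOCK,-22,19,28),R,.008)
E
```

```text
clock: 4.85
tool_pos: [0.5206, -0.2932, 0.0317]
eef_rot: [0.576, 0.742, 0.271, 0.209]
contact_force: [-0.3, -0.2, -0.5]
opening: 0.007
clock: 5.35
tool_pos: [0.5281, -0.291, 0.0309]
eef_rot: [0.576, 0.742, 0.272, 0.209]
contact_force: [0.8, -0.3, -0.5]
opening: -0.001
t=5.3 rot [-0.0007, -0.0025, -0.003] shift [-0.0021, 0.0072, 0.0018] | TCP [ 0.5281 -0.291   0.0309] -> [ 0.5351 -0.2914  0.0341] F [ 0.8 -0.3 -0.5] q [ 1.35  1.41 -1.18  2.1   2.18  0.59  0.71] open -0.001
```

```bash
python3 -m pendant '[[[0,0,0],[0,0.002,0],0],[[0,0,0],[0,0.0035,0.0],0],[[0,0,0],[0,0.005,0.0005],0],[[0,0,0],[0,0.005,0.0005],0]]'
python3 -m pendant '[[[0,0,0],[0,0.0015,0.0013],0],[[0,0,0],[0,0.0023,0.0019],0],[[0,0,0],[0,0.0023,0.0019],0]]'
python3 -m pendant '[[[0,0,0],[0,0.0015,0.0013],0],[[0,0,0],[0,0.0023,0.0019],0],[[0,0,0],[0,0.0023,0.0019],0]]'
python3 - <<'E'
from h import *
R=rot(DOCK[2]+np.pi/2,.7,DOCK[2])
cmd(fr(DOCK,-22,19,28),R,.008)
E
```

```text
clock: 5.75
tool_pos: [0.529, -0.2907, 0.0313]
eef_rot: [0.578, 0.742, 0.269, 0.206]
contact_force: [-9.7, -2.6, 0.1]
opening: 0.004
clock: 6.05
tool_pos: [0.5295, -0.2905, 0.031]
eef_rot: [0.579, 0.743, 0.268, 0.206]
contact_force: [-22.2, -5.2, 8.2]
opening: 0.005
clock: 6.35
tool_pos: [0.5299, -0.2904, 0.0308]
eef_rot: [0.579, 0.743, 0.266, 0.205]
contact_force: [-36.5, -8.1, 18.5]
opening: 0.005
t=6.3 rot [-0.0146, -0.0, -0.0057] shift [-0.0022, 0.0058, 0.0004] | TCP [ 0.5299 -0.2904  0.0308] -> [ 0.5351 -0.2914  0.0341] F [-36.5  -8.1  18.5] q [ 1.34  1.4  -1.18  2.1   2.17  0.59  0.71] open 0.005
```

Left pad doesn't give (37 N, no travel), so it is the blank. On to the right pad.

```bash
python3 -m pendant '[[[0,0,0],[0,-0.0138,-0.0116],0],[[0,0,0],[0,-0.0138,-0.0116],0],[[0,0,0],[-0.038,-0.0138,-0.0116],0],[[0,0,0],[-0.038,-0.0138,-0.0116],0],[[0,0,0],[-0.038,-0.0138,-0.0116],0]]'
python3 - <<'E'
from h import *
R=rot(DOCK[2]+np.pi/2,.7,DOCK[2])
cmd(fr(DOCK,-30,-18,28),R,.008)
cmd(fr(DOCK,-22,-18,28),R,.008)
E
```

```text
clock: 6.85
tool_pos: [0.531, -0.3306, 0.0344]
eef_rot: [0.576, 0.742, 0.272, 0.21]
contact_force: [-0.2, 0.0, -0.3]
opening: 0.006
t=6.8 rot [0.0005, -0.0005, -0.0026] shift [0.0, 0.0042, 0.0039] | TCP [ 0.531  -0.3306  0.0344] -> [ 0.5365 -0.3292  0.0341] F [-0.2  0.  -0.3] q [ 1.37  1.35 -1.11  2.01  2.09  0.44  0.82] open 0.006
t=6.8 rot [0.0005, -0.0005, -0.0026] shift [0.0, 0.0103, 0.009] | TCP [ 0.531  -0.3306  0.0344] -> [ 0.5443 -0.3272  0.0341] F [-0.2  0.  -0.3] q [ 1.37  1.35 -1.11  2.01  2.09  0.44  0.82] open 0.006
```

```bash
python3 -m pendant '[[[0,0,0],[0,0.0042,0.0039],0],[[0,0,0],[0,0.0061,0.0052],0],[[0,0,0],[0,0.0077,0.0065],0],[[0,0,0],[0,0.0077,0.0065],0]]'
python3 -m pendant '[[[0,0,0],[0,0.0015,0.0013],0],[[0,0,0],[0,0.003,0.0026],0],[[0,0,0],[0,0.003,0.0026],0]]'
python3 -m pendant '[[[0,0,0],[0,0.0015,0.0013],0],[[0,0,0],[0,0.003,0.0026],0],[[0,0,0],[0,0.003,0.0026],0]]'
python3 - <<'E'
from h import *
R=rot(DOCK[2]+np.pi/2,.7,DOCK[2])
cmd(fr(DOCK,-22,-18,28),R,.008)
E
```

```text
clock: 7.25
tool_pos: [0.5391, -0.3264, 0.0334]
eef_rot: [0.576, 0.742, 0.272, 0.208]
contact_force: [-4.8, 0.1, 3.0]
opening: 0.008
clock: 7.55
tool_pos: [0.5425, -0.3256, 0.0333]
eef_rot: [0.576, 0.742, 0.272, 0.208]
contact_force: [-6.9, -1.5, 3.3]
opening: 0.008
clock: 7.85
tool_pos: [0.5462, -0.3247, 0.0332]
eef_rot: [0.576, 0.742, 0.271, 0.208]
contact_force: [-8.0, -2.1, 5.6]
opening: 0.006
t=7.8 rot [-0.0023, -0.0034, -0.0028] shift [-0.002, -0.0013, -0.0023] | TCP [ 0.5462 -0.3247  0.0332] -> [ 0.5443 -0.3272  0.0341] F [-8.  -2.1  5.6] q [ 1.33  1.35 -1.11  1.99  2.08  0.45  0.81] open 0.006
```

The right pad travelled about 8 mm at 8 N. I'll back off and check the magazine.

```bash
python3 -m pendant '[[[0,0,0],[0,-0.023,-0.0193],0],[[0,0,0],[0,-0.046,-0.0386],0],[[0,0,0],[0,-0.046,-0.0386],0]]'
python3 - <<'E'
from h import *
import cv2
d["side2"]=r.snapshot("side");d["top2"]=r.snapshot("top");pickle.dump(d,open("cams.pkl","wb"))
f=lambda n,u,v,w,h,k:cv2.resize(d[n]["image"][v:v+h,u:u+w,::-1],None,fx=k,fy=k,interpolation=2)
cv2.imwrite("pics/c2.png",np.vstack([np.hstack([f("side",330,100,100,70,4),f("side2",330,100,100,70,4)]),np.hstack([f("top",430,195,100,75,4),f("top2",430,195,100,75,4)])]))
cmd(fr(DOCK,7,0,143+120),rot(DOCK[2]+np.pi,0,0),-.011)
cmd(fr(DOCK,7,0,143+120),rot(DOCK[2],0,0),-.011)
E
```

```text
clock: 8.15
tool_pos: [0.4854, -0.341, 0.0318]
eef_rot: [0.578, 0.742, 0.271, 0.207]
contact_force: [-0.3, -0.2, -0.6]
opening: 0.006
t=8.2 rot [0.551, 0.5448, -1.5025] shift [0.0176, 0.2101, -0.1085] | TCP [ 0.4891 -0.34    0.0336] -> [ 0.5729 -0.3013  0.252 ] F [0.8 0.5 0.1] q [ 1.44  1.35 -1.09  2.07  2.11  0.42  0.84] open 0.003
t=8.2 rot [0.5445, -0.5507, 1.4984] shift [0.0176, 0.2101, -0.1085] | TCP [ 0.4891 -0.34    0.0336] -> [ 0.5729 -0.3013  0.252 ] F [0.8 0.5 0.1] q [ 1.44  1.35 -1.09  2.07  2.11  0.42  0.84] open 0.003
```

View pics/c2.png

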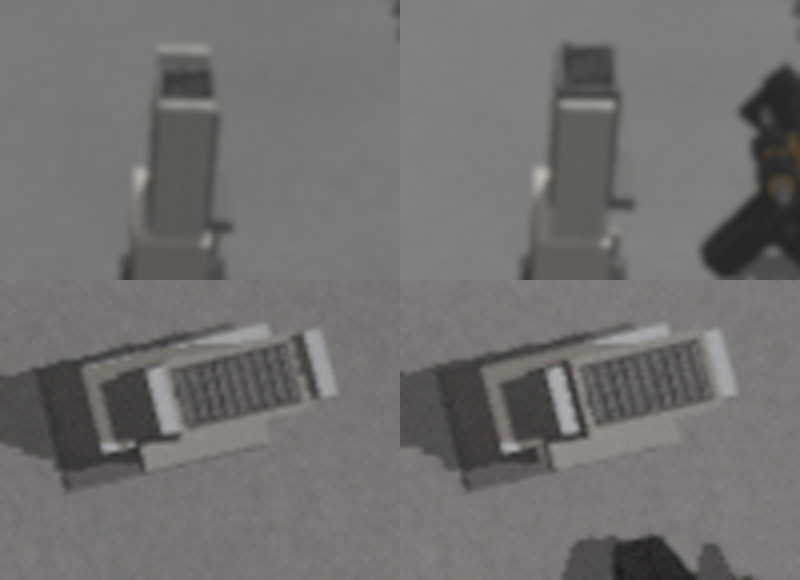

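The magazine popped up: in the side view its lip rose from row 225 to 203 of the crop, while the cheeks stayed put. Now I'll rise, turn the tool down and go above the grip.

```bash
python3 -m pendant '[[[0,0,0],[0,0.03,-0.038],0.3],[[0.05,0.05,-0.14],[0,0.06,-0.076],1],[[0.1,0.1,-0.28],[0,0.09,-0.115],1],[[0.15,0.15,-0.42],[0,0.12,-0.15],1],[[0.2,0.2,-0.56],[0,0.142,-0.168],1],[[0.26,0.26,-0.7],[0,0.142,-0.168],1],[[0.3,0.3,-0.84],[0,0.142,-0.168],1],[[0.36,0.36,-0.98],[0,0.142,-0.168],1],[[0.41,0.41,-1.12],[0,0.142,-0.168],1],[[0.46,0.46,-1.26],[0,0.142,-0.168],1]]'
python3 - <<'E'
from h import *
cmd(fr(DOCK,7,0,143+110),rot(DOCK[2]+np.pi,0,0),-.011)
E
```

```text
clock: 9.25
tool_pos: [0.4915, -0.34, 0.255]
eef_rot: [0.196, 0.968, 0.125, 0.099]
contact_force: [-0.1, 0.6, -0.4]
opening: 0.891
t=9.2 rot [0.2282, 0.2328, -0.6452] shift [-0.0561, 0.0597, 0.0398] | TCP [ 0.4915 -0.34    0.255 ] -> [ 0.5729 -0.3013  0.242 ] F [-0.1  0.6 -0.4] q [ 1.35  1.01 -1.41  1.69  0.86  1.09  2.56] open 0.891
```

```bash
python3 - <<'E'
from h import *
cmd(fr(DOCK,7,0,143+130),rot(DOCK[2],0,0),-.011)
E
python3 -m pendant '[[[0,0.0,0.15],[0,0,0],1],[[0,0.0,0.3],[0,0,0],1],[[0,0,0.45],[0,0,0],1],[[0,0,0.6],[0,0,0],1],[[0,0,0.75],[0,0,0],1],[[0,0,0.9],[0,0,0],1],[[0,0,1.05],[0,0,0],1],[[0,0,1.2],[0,0,0],1],[[0,0,1.35],[0,0,0],1]]'
python3 - <<'E'
from h import *
cmd(fr(DOCK,7,0,143+130),rot(DOCK[2],0,0),-.011)
E
```

```text
t=9.2 rot [0.2999, -0.2941, 2.4638] shift [-0.0589, 0.0653, 0.0208] | TCP [ 0.4915 -0.34    0.255 ] -> [ 0.5729 -0.3013  0.262 ] F [-0.1  0.6 -0.4] q [ 1.35  1.01 -1.41  1.69  0.86  1.09  2.56] open 0.891
clock: 10.15
tool_pos: [0.4913, -0.3391, 0.2538]
eef_rot: [0.761, 0.629, 0.16, -0.002]
contact_force: [-0.2, 0.0, -0.4]
opening: 1.004
t=10.2 rot [0.0381, -0.3373, 1.1202] shift [0.051, 0.0719, 0.0196] | TCP [ 0.4913 -0.3391  0.2538] -> [ 0.5729 -0.3013  0.262 ] F [-0.2  0.  -0.4] q [ 1.26  0.84 -1.08  1.69  0.57  0.88  1.45] open 1.004
```

```bash
python3 -m pendant '[[[0.004,-0.034,0.112],[0,0,-0.02],1],[[0.008,-0.068,0.224],[0.01,0.01,-0.02],1],[[0.011,-0.1,0.336],[0.02,0.02,-0.015],1],[[0.015,-0.135,0.448],[0.03,0.04,0],1],[[0.019,-0.169,0.56],[0.051,0.072,0.01],1],[[0.023,-0.202,0.672],[0.051,0.072,0.02],1],[[0.027,-0.236,0.784],[0.051,0.072,0.02],1],[[0.03,-0.27,0.896],[0.051,0.072,0.02],1],[[0.034,-0.304,1.01],[0.051,0.072,0.02],1],[[0.038,-0.337,1.12],[0.051,0.072,0.02],1]]'
python3 - <<'E'
from h import *
import cv2
s=r.get_state();w=r.snapshot("wrist");pickle.dump((s,w),open("w2.pkl","wb"))
im=w["image"][:,:,::-1].copy()
for p in [(-26,33,99),(-26,-33,99),(26,33,171),(26,-33,171),(-12,33,171),(-12,-33,171)]:
    u=wproj(s,w,fr(DOCK,*p))[0];print(p,u);cv2.circle(im,tuple(int(round(v)) for v in u),2,(0,0,255),1)
cv2.imwrite("pics/w2.png",im)
cmd(fr(DOCK,7,0,143+130),rot(DOCK[2],0,0),-.011)
cmd(fr(DOCK,7,0,143),rot(DOCK[2],0,0),-.011)
E
```

```text
clock: 11.15
tool_pos: [0.573, -0.2999, 0.2612]
eef_rot: [0.992, 0.127, -0.0, 0.0]
contact_force: [0.7, 0.3, -0.6]
opening: 1.0
(-26, 33, 99) [278.47667267 156.21358718]
(-26, -33, 99) [280.14933995 219.51908305]
(26, 33, 171) [337.21870029 170.74349038]
(26, -33, 171) [334.95608504 250.36208312]
(-12, 33, 171) [286.64915453 170.590411  ]
(-12, -33, 171) [288.52771446 250.21063713]
t=11.2 rot [0.0005, 0.0001, 0.0001] shift [-0.0017, 0.0018, -0.0007] | TCP [ 0.5741 -0.2991  0.2613] -> [ 0.5729 -0.3013  0.262 ] F [ 2.3 -0.4  0.3] q [ 0.7   0.75 -0.57  1.46  0.43  1.05  0.29] open 1.000
t=11.2 rot [0.0005, 0.0001, 0.0001] shift [-0.0017, 0.0017, 0.1293] | TCP [ 0.5741 -0.2991  0.2613] -> [ 0.5729 -0.3013  0.132 ] F [ 2.3 -0.4  0.3] q [ 0.7   0.75 -0.57  1.46  0.43  1.05  0.29] open 1.000
```

View pics/w2.png

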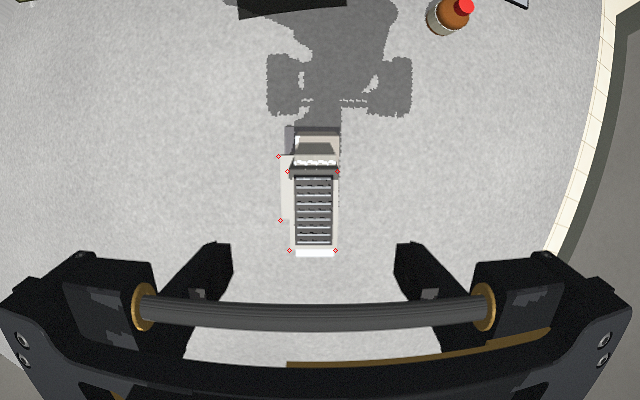

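Projection matches the magazine within ~2 px (top face at columns 290–336, rows 168–246), and it sits centred between the fingers. Descending and gripping.

```bash
python3 -m pendant '[[[0,0,0],[-0.0015,0.001,0.04],1],[[0,0,0],[-0.0015,0.001,0.08],1],[[0,0,0],[-0.0015,0.001,0.11],1],[[0,0,0],[-0.0015,0.001,0.129],1],[[0,0,0],[-0.0015,0.001,0.129],1]]'
python3 -m pendant '[[[0,0,0],[0,0,0],0.3],[[0,0,0],[0,0,0],0.3],[[0,0,0],[0,0,0],0.3],[[0,0,0],[0,0,0],0.3],[[0,0,0],[0,0,0],0.3],[[0,0,0],[0,0,0],0.3],[[0,0,0],[0,0,0],0.3]]' 30
python3 -m pendant '[[[0,0,0],[0,0,-0.01],0.3],[[0,0,0],[0,0,-0.02],0.3],[[0,0,0],[0,0,-0.03],0.3],[[0,0,0],[0,0,-0.04],0.3]]'
```

```text
clock: 11.7
tool_pos: [0.5691, -0.302, 0.1291]
eef_rot: [0.992, 0.129, -0.002, -0.001]
contact_force: [-0.2, -0.7, -0.0]
opening: 0.996
clock: 12.4
tool_pos: [0.5717, -0.3042, 0.1327]
eef_rot: [0.992, 0.127, 0.001, 0.001]
contact_force: [2.7, 0.3, -0.1]
opening: 0.433
clock: 12.8
tool_pos: [0.5693, -0.3047, 0.1725]
eef_rot: [0.992, 0.127, -0.001, 0.001]
contact_force: [-0.9, -0.7, -3.2]
opening: 0.426
```

```bash
python3 -m pendant '[[[0,0,0],[0,0,-0.03],0.3],[[0,0,0],[0,0,-0.06],0.3],[[0,0,0],[0,0,-0.08],0.3],[[0,0,0],[0,0,-0.08],0.3]]'
python3 - <<'E'
from h import *
cmd(np.array([MAT[0],MAT[1],.16]),rot(.8,0,0))
print(fr(MAT,0,0,0))
u=np.array([360,176]);
E
```

```text
clock: 13.2
tool_pos: [0.5718, -0.3047, 0.2557]
eef_rot: [0.992, 0.127, 0.002, 0.002]
contact_force: [0.5, 0.8, -3.4]
opening: 0.432
t=13.2 rot [0.0066, -0.0026, -0.5459] shift [-0.0317, -0.2815, 0.094] | TCP [ 0.5718 -0.3047  0.2557] -> [ 0.4709 -0.0406  0.16  ] F [ 0.5  0.8 -3.4] q [ 0.71  0.75 -0.56  1.48  0.44  1.03  0.3 ] open 0.432
[ 0.4709 -0.0406  0.    ]
```

```bash
python3 -m pendant '[[[0,0,-0.05],[-0.002,-0.015,0],0.3],[[0,0,-0.11],[-0.005,-0.045,0],0.3],[[0,0,-0.18],[-0.009,-0.085,0],0.3],[[0,0,-0.25],[-0.014,-0.125,0.01],0.3],[[0,0,-0.32],[-0.019,-0.165,0.025],0.3],[[0,0,-0.39],[-0.023,-0.205,0.045],0.3],[[0,0,-0.46],[-0.027,-0.24,0.065],0.3],[[0.003,0,-0.52],[-0.03,-0.268,0.085],0.3],[[0.006,-0.002,-0.546],[-0.032,-0.281,0.094],0.3],[[0.006,-0.002,-0.546],[-0.032,-0.281,0.094],0.3]]'
python3 - <<'E'
from h import *
cmd(np.array([MAT[0],MAT[1],.055]),rot(.8,0,0))
E
```

```text
clock: 14.2
tool_pos: [0.4663, -0.0386, 0.1562]
eef_rot: [0.92, 0.392, -0.004, -0.003]
contact_force: [-0.5, -0.6, -3.3]
opening: 0.43
t=14.2 rot [-0.0091, 0.0044, 0.0052] shift [0.0022, 0.0056, 0.1011] | TCP [ 0.4663 -0.0386  0.1562] -> [ 0.4709 -0.0406  0.055 ] F [-0.5 -0.6 -3.3] q [ 0.34  0.7  -0.57  2.09  0.71  0.56  0.05] open 0.430
```

```bash
python3 -m pendant '[[[0,0,0],[0,0.001,0.02],0.3],[[0,0,0],[0,0.002,0.045],0.3],[[0,0,0],[0.001,0.003,0.07],0.3],[[0,0,0],[0.001,0.004,0.09],0.3],[[0,0,0],[0.001,0.004,0.095],0.3],[[0,0,0],[0.001,0.004,0.098],0.3],[[0,0,0],[0.001,0.004,0.098],0.3]]'
python3 - <<'E'
from h import *
cmd(np.array([MAT[0],MAT[1],.0445]),rot(.8,0,0))
E
```

```text
clock: 14.9
tool_pos: [0.4721, -0.0428, 0.06]
eef_rot: [0.921, 0.389, -0.001, -0.002]
contact_force: [-0.5, -0.6, -3.9]
opening: 0.424
t=14.9 rot [-0.0042, 0.0013, -0.0003] shift [0.0008, -0.0023, 0.0155] | TCP [ 0.4721 -0.0428  0.06  ] -> [ 0.4709 -0.0406  0.0445] F [-0.5 -0.6 -3.9] q [ 0.19  0.86 -0.32  2.14  0.95  0.3  -0.16] open 0.424
```

```bash
python3 -m pendant '[[[0,0,0],[0,0,0.005],0.3],[[0,0,0],[0,0,0.01],0.3],[[0,0,0],[0,0,0.013],0.3],[[0,0,0],[0,0,0.013],0.3]]'
python3 -m pendant '[[[0,0,0],[0,0,0.001],0.3],[[0,0,0],[0,0,0.002],0.3],[[0,0,0],[0,0,0.002],0.3]]'
python3 -m pendant '[[[0,0,0],[0,0,0.001],0.3],[[0,0,0],[0,0,0.002],0.3],[[0,0,0],[0,0,0.002],0.3]]'
```

```text
clock: 15.3
tool_pos: [0.4714, -0.0423, 0.0463]
eef_rot: [0.921, 0.39, -0.002, -0.002]
contact_force: [0.0, -0.3, -4.0]
opening: 0.434
clock: 15.6
tool_pos: [0.4716, -0.0421, 0.0449]
eef_rot: [0.921, 0.39, -0.002, -0.002]
contact_force: [-1.0, 1.6, 0.9]
opening: 0.428
clock: 15.9
tool_pos: [0.4715, -0.042, 0.0446]
eef_rot: [0.921, 0.39, -0.001, -0.001]
contact_force: [-4.4, 1.4, 20.9]
opening: 0.433
```

```bash
python3 -m pendant '[[[0,0,0],[0,0,-0.002],0.4],[[0,0,0],[0,0,-0.002],0.7],[[0,0,0],[0,0,-0.002],1],[[0,0,0],[0,0,-0.002],1],[[0,0,0],[0,0,-0.002],1],[[0,0,0],[0,0,-0.002],1],[[0,0,0],[0,0,-0.002],1]]'
python3 -m pendant '[[[0,0,0],[0,0,-0.04],1],[[0,0,0],[0,0,-0.085],1],[[0,0,0],[0,0,-0.13],1],[[0,0,0],[0,0,-0.13],1]]'
python3 - <<'E'
from h import *
cmd(np.array([MAT[0],MAT[1],.174]),rot(.8-np.pi/2,0,0))
E
```

```text
clock: 16.6
tool_pos: [0.4714, -0.0423, 0.0445]
eef_rot: [0.921, 0.39, -0.002, -0.002]
contact_force: [0.3, 0.4, 0.4]
opening: 0.952
clock: 17.0
tool_pos: [0.4749, -0.0421, 0.1791]
eef_rot: [0.921, 0.389, 0.002, -0.001]
contact_force: [0.8, 0.1, -0.9]
opening: 0.996
t=17.0 rot [-0.0033, -0.0046, 1.5707] shift [-0.0017, -0.0039, 0.005] | TCP [ 0.4749 -0.0421  0.1791] -> [ 0.4709 -0.0406  0.174 ] F [ 0.8  0.1 -0.9] q [ 0.39  0.67 -0.63  2.06  0.68  0.62  0.08] open 0.996
```

```bash
python3 -m pendant '[[[0,0,0.15],[-0.002,-0.004,0.0],1],[[0,0,0.3],[-0.002,-0.004,0],1],[[0,0,0.45],[-0.002,-0.004,0],1],[[0,0,0.6],[-0.002,-0.004,0],1],[[0,0,0.75],[-0.002,-0.004,0],1],[[0,0,0.9],[-0.002,-0.004,0],1],[[0,0,1.05],[-0.002,-0.004,0],1],[[0,0,1.2],[-0.002,-0.004,0],1],[[0,0,1.35],[-0.002,-0.004,0],1],[[0,0,1.5],[-0.002,-0.004,0],1]]'
python3 -m pendant '[[[0,0,0.07],[0,0,0],1],[[0,0,0.07],[0,0,0],1],[[0,0,0.07],[0,0,0],1]]'
python3 - <<'E'
from h import *
import cv2
s=r.get_state();w=r.snapshot("wrist");pickle.dump((s,w),open("w3.pkl","wb"))
M=np.array([.4715-.007*np.cos(.8),-.0422-.007*np.sin(.8),.8]);print(M)
im=w["image"][:,:,::-1].copy()
for p in [(-26,33,11),(-26,-33,11),(26,33,83),(26,-33,83),(-12,33,83),(-12,-33,83)]:
    u=wproj(s,w,fr(M,*p))[0];print(p,u);cv2.circle(im,tuple(int(round(v)) for v in u),2,(0,0,255),1)
c=im[60:290,190:450];cv2.imwrite("pics/w3.png",cv2.resize(c,None,fx=2.6,fy=2.6,interpolation=2))
cmd(np.array([.4715,-.0422,.0447]),rot(.8-np.pi/2,0,0))
E
```

```text
clock: 18.0
tool_pos: [0.4674, -0.0414, 0.1741]
eef_rot: [0.938, -0.346, -0.003, 0.0]
contact_force: [0.4, 0.7, -0.6]
opening: 1.002
clock: 18.3
tool_pos: [0.4675, -0.0413, 0.1743]
eef_rot: [0.927, -0.374, -0.003, 0.0]
contact_force: [0.1, 0.7, 0.3]
opening: 1.002
[ 0.46662305 -0.04722149  0.8       ]
(-26, 33, 11) [285.24102287 216.05458949]
(-26, -33, 11) [348.90861339 216.37642556]
(26, 33, 83) [275.29000547 183.95000693]
(26, -33, 83) [361.42357352 184.45100097]
(-12, 33, 83) [276.85849499 230.00978485]
(-12, -33, 83) [358.96855937 230.38843316]
t=18.4 rot [0.0024, 0.0054, 0.0031] shift [0.0042, -0.0024, 0.1296] | TCP [ 0.4676 -0.0413  0.1743] -> [ 0.4715 -0.0422  0.0447] F [-0.3 -0.6  0.2] q [ 0.11  0.62 -0.18  2.09  0.23  0.45 -1.02] open 0.999
```

View pics/w3.png

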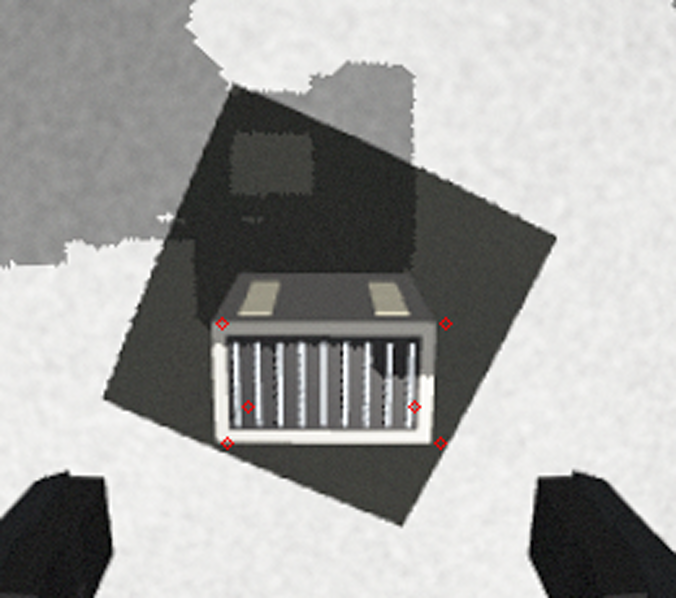

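Magazine stands upright on the mat near its middle, aligned with the tool. It appears ~11 crop px (≈3 mm) left of prediction, along the jaw direction only, and the rows match. Regripping by the side faces.

```bash
python3 -m pendant '[[[0.002,0.005,0.003],[0.001,-0.0024,0.03],1],[[0.002,0.005,0.003],[0.001,-0.0024,0.07],1],[[0.002,0.005,0.003],[0.001,-0.0024,0.105],1],[[0.002,0.005,0.003],[0.001,-0.0024,0.1255],1],[[0.002,0.005,0.003],[0.001,-0.0024,0.1285],1],[[0.002,0.005,0.003],[0.001,-0.0024,0.1285],1],[[0.002,0.005,0.003],[0.001,-0.0024,0.1285],1]]'
python3 - <<'E'
from h import *
cmd(np.array([.4715,-.0422,.0447]),rot(.8-np.pi/2,0,0))
E
```

```text
clock: 19.05
tool_pos: [0.4702, -0.04, 0.047]
eef_rot: [0.926, -0.377, 0.001, -0.0]
contact_force: [-0.3, -0.1, -0.2]
opening: 0.996
t=19.1 rot [-0.0014, -0.001, -0.0015] shift [0.0024, 0.0007, 0.0023] | TCP [ 0.4702 -0.04    0.047 ] -> [ 0.4715 -0.0422  0.0447] F [-0.3 -0.1 -0.2] q [ 0.01  0.87 -0.04  2.16  0.31  0.11 -1.09] open 0.996
```

```bash
python3 -m pendant '[[[0,0,0],[0,0,0.001],0.6],[[0,0,0],[0,0,0.001],0.6],[[0,0,0],[0,0,0.001],0.6],[[0,0,0],[0,0,0.001],0.6],[[0,0,0],[0,0,0.001],0.6],[[0,0,0],[0,0,0.001],0.6]]' 30
python3 - <<'E'
from h import *
cmd(np.array([.4715,-.0422,.0447]),rot(.8-np.pi/2,0,0))
E
python3 -m pendant '[[[0,0,0],[0,0,-0.01],0.6],[[0,0,0],[0,0,-0.04],0.6],[[0,0,0],[0,0,-0.08],0.6],[[0,0,0],[0,0,-0.12],0.6],[[0,0,0],[0,0,-0.14],0.6],[[0,0,0],[0,0,-0.14],0.6]]'
python3 - <<'E'
from h import *
cmd(np.append(fr(RACK,0,39.5,0)[:2],.20),rot(RACK[2],0,0))
E
```

```text
clock: 19.65
tool_pos: [0.4699, -0.0399, 0.0457]
eef_rot: [0.926, -0.377, 0.0, -0.0]
contact_force: [-0.5, 0.3, 6.6]
opening: 0.75
t=19.6 rot [-0.0008, -0.0006, -0.0016] shift [0.0027, 0.0005, 0.001] | TCP [ 0.4699 -0.0399  0.0457] -> [ 0.4715 -0.0422  0.0447] F [-0.5  0.3  6.6] q [ 0.01  0.88 -0.04  2.16  0.31  0.11 -1.09] open 0.750
clock: 20.25
tool_pos: [0.4708, -0.0402, 0.1877]
eef_rot: [0.926, -0.377, 0.003, -0.001]
contact_force: [0.5, -0.5, -4.2]
opening: 0.747
t=20.2 rot [-0.0022, -0.0051, -0.7581] shift [-0.1299, -0.3033, -0.0116] | TCP [ 0.4708 -0.0402  0.1877] -> [0.5895 0.2677 0.2   ] F [ 0.5 -0.5 -4.2] q [ 0.11  0.6  -0.2   2.08  0.24  0.48 -1.04] open 0.747
```

```bash
python3 -m pendant '[[[0,0,-0.05],[-0.005,-0.012,0],0.6],[[0,0,-0.13],[-0.018,-0.042,-0.004],0.6],[[0,0,-0.22],[-0.035,-0.082,-0.006],0.6],[[0,0,-0.32],[-0.053,-0.124,-0.008],0.6],[[0,0,-0.42],[-0.071,-0.166,-0.01],0.6],[[0,0,-0.52],[-0.089,-0.208,-0.0116],0.6],[[0,-0.002,-0.62],[-0.107,-0.25,-0.0116],0.6],[[0,-0.004,-0.7],[-0.122,-0.285,-0.0116],0.6],[[-0.002,-0.005,-0.758],[-0.13,-0.303,-0.0116],0.6],[[-0.002,-0.005,-0.758],[-0.13,-0.303,-0.0116],0.6]]'
python3 -m pendant '[[[0,0,0],[0,0,0],0.6],[[0,0,0],[0,0,0],0.6]]'
python3 - <<'E'
from h import *
import cv2
cmd(np.append(fr(RACK,0,39.5,0)[:2],.15),rot(RACK[2],0,0))
s=r.get_state();w=r.snapshot("wrist");pickle.dump((s,w),open("w4.pkl","wb"))
im=w["image"][:,:,::-1].copy()
for y in(68,62,3,-3):
  for x in(40,-40):
    u=wproj(s,w,fr(RACK,x,y,92))[0];print((x,y),np.round(u,1));cv2.circle(im,tuple(int(round(v)) for v in u),1,(0,0,255),-1)
M=[s["tool_pos"]+Ro.from_quat(s["eef_rot"]).apply([sx*.033,yy,z]) for sx in(1,-1) for yy,z in((.033,.0427),(.033,.0347),(-.019,.0427),(-.019,-.0373))]
for X in M:
    u=wproj(s,w,X)[0];cv2.circle(im,tuple(int(round(v)) for v in u),1,(0,200,0),-1)
c=im[130:290,190:450];cv2.imwrite("pics/w4.png",cv2.resize(c,None,fx=3,fy=3,interpolation=2))
E
```

```text
clock: 21.25
tool_pos: [0.5862, 0.2734, 0.1937]
eef_rot: [1.0, -0.003, -0.005, -0.002]
contact_force: [-0.2, -0.1, -3.3]
opening: 0.747
clock: 21.45
tool_pos: [0.587, 0.2662, 0.195]
eef_rot: [1.0, -0.007, -0.004, 0.001]
contact_force: [-0.3, 0.2, -3.5]
opening: 0.747
t=21.4 rot [0.0029, 0.0079, -0.0002] shift [0.0028, -0.0017, 0.045] | TCP [0.587  0.2662 0.195 ] -> [0.5895 0.2677 0.15  ] F [-0.3  0.2 -3.5] q [-0.29  0.8  -0.39  1.54  0.36  0.89 -0.82] open 0.747
(40, 68) [366.7 169.8]
(-40, 68) [266.5 169.6]
(40, 62) [366.4 177.1]
(-40, 62) [266.7 176.9]
(40, 3) [362.7 244.2]
(-40, 3) [269.9 244. ]
(40, -3) [362.3 250.4]
(-40, -3) [270.3 250.2]
```

View pics/w4.png

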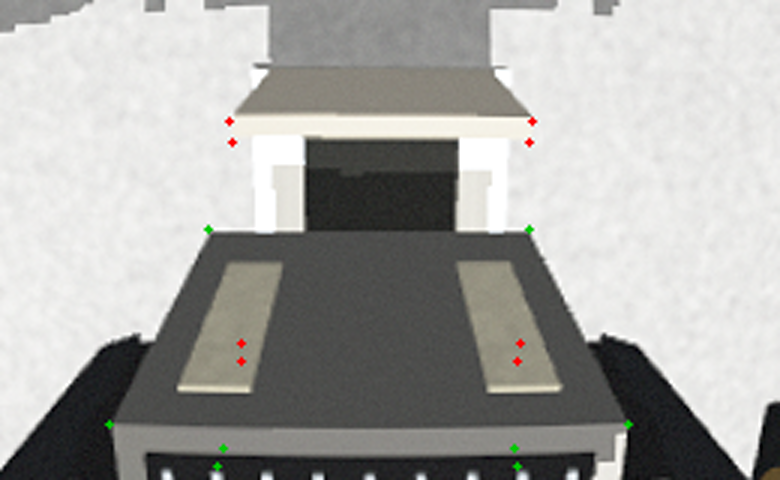

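The magazine hangs squarely over the bay with the lip towards the middle partition. Partition top strip at crop rows ~115–137, magazine back bottom edge at row ~232. I'll measure those edges with code, all in the tool frame.

```bash
python3 - <<'E'
from h import *
s,w=pickle.load(open("w4.pkl","rb"))
g=w["image"].mean(2)
print("col 300-330 rows160-212",np.round(g[160:212,300:330].mean(1)).astype(int).tolist())
print("row 170-174 cols 258-280",np.round(g[170:175,258:280].mean(0)).astype(int).tolist(),"cols 355-380",np.round(g[170:175,355:380].mean(0)).astype(int).tolist())
K=w["mtx"];T=w["T_tool_cam"]
def ray(u,v,z):
    d=np.array([u,v])-K[:2,2];n=np.linalg.norm(d);a=n/K[0,0];c=np.array([*(d/n*np.sin(a)),np.cos(a)])
    c=T[:3,:3]@c;return (T[:3,3]+c*(z-T[2,3])/c[2])*1000
for v in(168.3,175.7): print(v,ray(315,v,.103),ray(268,v,.103),ray(367,v,.103))
print(ray(315,207.3,.0427))
E
```

```text
col 300-330 rows160-212 [131, 132, 132, 132, 132, 132, 130, 143, 189, 244, 240, 239, 239, 240, 241, 217, 123, 56, 62, 63, 63, 64, 63, 63, 64, 64, 62, 52, 42, 38, 40, 39, 39, 40, 40, 40, 40, 39, 40, 40, 39, 39, 40, 38, 39, 38, 37, 72, 78, 76, 76, 76]
row 170-174 cols 258-280 [233, 234, 235, 236, 233, 233, 233, 234, 235, 236, 237, 238, 237, 238, 237, 237, 237, 237, 238, 237, 238, 237] cols 355-380 [239, 240, 240, 240, 240, 239, 240, 239, 240, 240, 240, 240, 236, 234, 236, 236, 234, 235, 235, 234, 233, 232, 229, 229, 230]
168.3 [  1.98475618 -31.19235556 103.        ] [-35.40747195 -31.37110985 103.        ] [ 43.52457582 -31.49844871 103.        ]
175.7 [  1.99807589 -25.19473109 103.        ] [-35.60832273 -25.33396305 103.        ] [ 43.77677645 -25.44120141 103.        ]
[  1.56878197 -18.46643459  42.7       ]
```

```bash
python3 -m pendant '[[[0.003,0.008,0],[0.003,-0.0025,0.02],0.6],[[0.003,0.008,0],[0.003,-0.0025,0.04],0.6],[[0.003,0.008,0],[0.003,-0.0025,0.047],0.6],[[0.003,0.008,0],[0.003,-0.0025,0.047],0.6],[[0.003,0.008,0],[0.003,-0.0025,0.047],0.6]]'
python3 - <<'E'
from h import *
import cv2
cmd(np.append(fr(RACK,0,39.5,0)[:2],.05),rot(RACK[2],0,0))
s=r.get_state();w=r.snapshot("wrist");pickle.dump((s,w),open("w5.pkl","wb"))
im=w["image"][:,:,::-1]
c=im[130:260,220:410];cv2.imwrite("pics/w5.png",cv2.resize(c,None,fx=4,fy=4,interpolation=2))
g=w["image"].mean(2);print("rows160-220",np.round(g[150:220,300:330].mean(1)).astype(int).tolist())
E
```

```text
clock: 22.0
tool_pos: [0.5912, 0.2701, 0.1504]
eef_rot: [1.0, -0.008, 0.002, -0.002]
contact_force: [0.1, -0.7, -2.4]
opening: 0.748
t=22.0 rot [-0.0035, -0.0037, -0.0002] shift [-0.002, 0.0028, 0.1004] | TCP [0.5912 0.2701 0.1504] -> [0.5895 0.2677 0.05  ] F [ 0.1 -0.7 -2.4] q [-0.3   0.85 -0.37  1.57  0.39  0.79 -0.85] open 0.748
rows160-220 [145, 146, 147, 146, 147, 147, 147, 147, 147, 147, 148, 148, 149, 146, 120, 129, 132, 132, 132, 132, 132, 132, 132, 132, 132, 131, 132, 132, 132, 132, 132, 132, 132, 132, 132, 131, 127, 174, 223, 241, 239, 238, 238, 238, 239, 241, 183, 105, 58, 63, 65, 63, 64, 65, 57, 38, 36, 73, 78, 78, 77, 77, 77, 77, 77, 77, 77, 78, 77, 78]
```

View pics/w5.png

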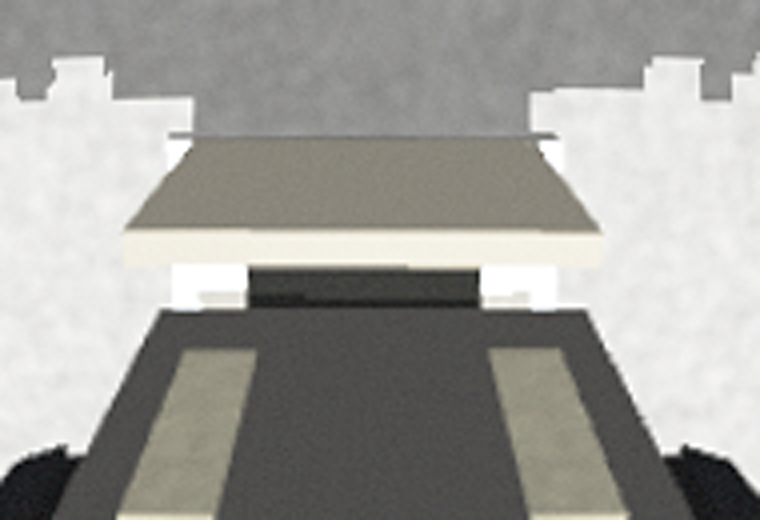

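```bash
python3 - <<'E'
from h import *
s,w=pickle.load(open("w5.pkl","rb"))
K=w["mtx"];T=w["T_tool_cam"]
def ray(u,v,z):
    d=np.array([u,v])-K[:2,2];n=np.linalg.norm(d);a=n/K[0,0];c=np.array([*(d/n*np.sin(a)),np.cos(a)])
    c=T[:3,:3]@c;return np.round((T[:3,3]+c*(z-T[2,3])/c[2])*1000,1)
for z in(.056,.058,.060): print(ray(315,187.3,z),ray(315,196.4,z),ray(250.5,190,z),ray(370.5,190,z))
print(ray(315,206.6,.0427),ray(260.5,206.6,.0427),ray(367,206.6,.0427))
E
```

```text
[  1.6 -27.7  56. ] [  1.7 -21.6  56. ] [-40.7 -26.   56. ] [ 38. -26.  56.]
[  1.7 -27.2  58. ] [  1.7 -21.   58. ] [-41.1 -25.5  58. ] [ 38.4 -25.5  58. ]
[  1.7 -26.7  60. ] [  1.7 -20.4  60. ] [-41.5 -25.   60. ] [ 38.8 -25.   60. ]
[  1.6 -18.9  42.7] [-32.2 -18.9  42.7] [ 33.8 -18.9  42.7]
```

```bash
python3 -m pendant '[[[-0.002,-0.003,0],[-0.002,0.0017,0.0],0.6],[[-0.002,-0.003,0],[-0.002,0.0017,0.006],0.6],[[-0.002,-0.003,0],[-0.002,0.0017,0.012],0.6],[[-0.002,-0.003,0],[-0.002,0.0017,0.018],0.6],[[-0.002,-0.003,0],[-0.002,0.0017,0.024],0.6],[[-0.002,-0.003,0],[-0.002,0.0017,0.03],0.6],[[-0.002,-0.003,0],[-0.002,0.0017,0.03],0.6]]'
python3 - <<'E'
from h import *
cmd(np.append(fr(RACK,0,39.5,0)[:2],.0507),rot(RACK[2],0,0))
E
```

```text
clock: 22.75
tool_pos: [0.5881, 0.2683, 0.1185]
eef_rot: [1.0, -0.007, -0.001, -0.0]
contact_force: [-1.0, 0.3, -3.9]
opening: 0.749
t=22.8 rot [-0.0, 0.002, 0.0006] shift [0.0016, 0.0006, 0.0678] | TCP [0.5881 0.2683 0.1185] -> [0.5895 0.2677 0.0507] F [-1.   0.3 -3.9] q [-0.31  0.89 -0.35  1.59  0.41  0.73 -0.86] open 0.749
```

No contact (only the weight, 3.9 N) with the underside ~16 mm inside the bay. Going down.

```bash
python3 -m pendant '[[[0,0,0],[0,0,0.01],0.6],[[0,0,0],[0,0,0.02],0.6],[[0,0,0],[0,0,0.03],0.6],[[0,0,0],[0,0,0.04],0.6],[[0,0,0],[0,0,0.05],0.6],[[0,0,0],[0,0,0.05],0.6]]'
python3 -m pendant '[[[0,0,0],[0,0,0.004],0.6],[[0,0,0],[0,0,0.008],0.6],[[0,0,0],[0,0,0.012],0.6],[[0,0,0],[0,0,0.013],0.6],[[0,0,0],[0,0,0.013],0.6]]'
python3 - <<'E'
from h import *
cmd(np.append(fr(RACK,0,39.5,0)[:2],.0507),rot(RACK[2],0,0))
E
```

```text
clock: 23.35
tool_pos: [0.5877, 0.2681, 0.0678]
eef_rot: [1.0, -0.007, -0.002, 0.0]
contact_force: [-0.4, -0.3, -3.6]
opening: 0.748
clock: 23.85
tool_pos: [0.5887, 0.2687, 0.0566]
eef_rot: [1.0, -0.007, -0.0, -0.0]
contact_force: [1.3, -0.1, -3.2]
opening: 0.743
t=23.9 rot [-0.001, 0.0003, 0.0004] shift [0.0008, 0.001, 0.0059] | TCP [0.5887 0.2687 0.0566] -> [0.5895 0.2677 0.0507] F [ 1.3 -0.1 -3.2] q [-0.33  0.98 -0.31  1.61  0.45  0.62 -0.9 ] open 0.743
```

```bash
python3 -m pendant '[[[0,0,0],[0,0,0.002],0.6],[[0,0,0],[0,0,0.004],0.6],[[0,0,0],[0,0,0.004],0.6]]'
python3 -m pendant '[[[0,0,0],[0,0,0.001],0.6],[[0,0,0],[0,0,0.002],0.6],[[0,0,0],[0,0,0.002],0.6]]'
python3 -m pendant '[[[0,0,0],[0,0,0.001],0.6],[[0,0,0],[0,0,0.0015],0.6],[[0,0,0],[0,0,0.0015],0.6]]'
```

```text
clock: 24.15
tool_pos: [0.5886, 0.2686, 0.0525]
eef_rot: [1.0, -0.007, -0.0, -0.0]
contact_force: [0.0, -0.6, -2.8]
opening: 0.749
clock: 24.45
tool_pos: [0.5889, 0.2688, 0.0508]
eef_rot: [1.0, -0.007, 0.0, -0.001]
contact_force: [0.5, -0.6, -2.5]
opening: 0.747
clock: 24.75
tool_pos: [0.5888, 0.2688, 0.0507]
eef_rot: [1.0, -0.007, 0.0, -0.0]
contact_force: [-3.2, -1.2, 7.9]
opening: 0.746
```

Contact exactly at the predicted height (TCP z 0.0507). Releasing and lifting clear.

```bash
python3 -m pendant '[[[0,0,0],[0,0,-0.001],0.8],[[0,0,0],[0,0,-0.001],0.9],[[0,0,0],[0,0,-0.001],1],[[0,0,0],[0,0,-0.001],1],[[0,0,0],[0,0,-0.001],1]]'
python3 -m pendant '[[[0,0,0],[0,0,-0.02],1],[[0,0,0],[0,0,-0.05],1],[[0,0,0],[0,0,-0.09],1],[[0,0,0],[0,0,-0.13],1],[[0,0,0],[0,0,-0.16],1],[[0,0,0],[0,0,-0.16],1]]'
python3 - <<'E'
from h import *
import cv2
s=r.get_state();w=r.snapshot("wrist");t=r.snapshot("side");print(s["clock"],s["contact_force"])
a=cv2.resize(w["image"][100:300,180:460,::-1],(784,560) if 0 else (420,300),interpolation=2)
b=cv2.resize(t["image"][240:375,220:360,::-1],(311,300),interpolation=2)
im=np.hstack([a,b])
cv2.imwrite("pics/w6.png",im)
M=np.append(fr(RACK,0,32.5,0)[:2],RACK[2]+np.pi/2)
for p in [(26,33,88),(26,-33,88),(-12,33,88),(-12,-33,88)]:
    u=wproj(s,w,fr(M,*p))[0];print(p,np.round((u-[180,100])*1.5))
E
```

```text
clock: 25.25
tool_pos: [0.5888, 0.2687, 0.0501]
eef_rot: [1.0, -0.007, -0.0, -0.001]
contact_force: [-0.3, -1.1, 0.8]
opening: 1.002
clock: 25.85
tool_pos: [0.5912, 0.2703, 0.2152]
eef_rot: [1.0, -0.007, 0.004, -0.003]
contact_force: [0.1, -0.7, 0.1]
opening: 1.002
25.85 [ 0.05948212 -0.67764862  0.0501967 ]
(26, 33, 88) [138. 121.]
(26, -33, 88) [250. 121.]
(-12, 33, 88) [140. 182.]
(-12, -33, 88) [248. 182.]
```

View pics/w6.png

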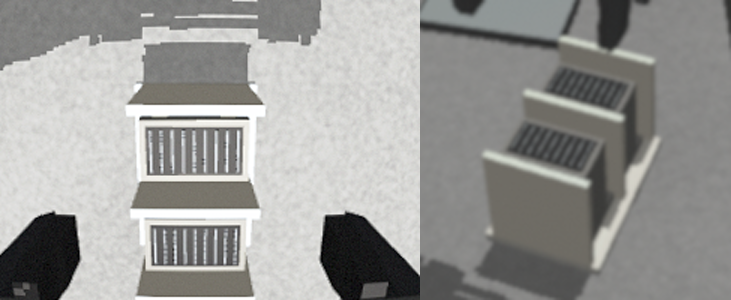

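The magazine stands square in the left bay. Its top corners are at (138,120), (249,120) and row 182, against a predicted (138,121), (250,121) and row 182. It is at the same height as its neighbour, and the gripper is clear. Handing in.

```bash
python3 -c "
from plant import r
print(r.finish_job());s=r.get_state();print(s['clock'],s['contact_force'])"
```

```text
the job is handed in; nothing more can be done
None
the job is handed in; nothing more can be done
```

The magazine is standing in the rack's empty bay, released, and I handed the job in at about 26 s of the 72 s allowed. `finish_job` gives no verdict, so what follows rests on my own checks.

- **Catch:** The left pad did not give under about 37 N, so it is the blank. The right pad moved in about 8 mm at 8 N, and the magazine popped up.
- **Mat:** I gripped the magazine by its front and back faces, lifted it straight out and stood it on the mat. I let go, and the picture showed it upright near the middle.
- **Bay:** I took it again by its side faces and lowered it slowly with no side contact. It touched down at the height I had predicted (TCP z 0.0507 m), pressing with about 8 N.
- **Last look:** Its top corners were within 1 picture pixel of where a correctly filed magazine should be, and level with the other magazine. The gripper was about 160 mm above it with no contact force.
- **Left uncertain:** It sits about 1–2 mm off centre along the open direction of the bay, well inside the 14 mm limit. Pose readings scattered by 1–3 mm, so I corrected the bay approach from the wrist pictures. I did not re-measure the bottle, the phone or the other magazine at the end; the arm recorded no unexpected contact.

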